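Pack the press order in the plywood tote

ROBOT

A 6-joint arm with a two-finger parallel gripper is mounted at the origin on the work surface. World frame = base frame: x ahead of the robot, y to its left, z up, the work surface at z = 0. Lengths are in m, angles in degrees, forces in N, time in s.
With the tool pointing down it reaches from about 0.325 to 0.9 m from the base axis. Payload 6.1 kg.
Tool frame: the origin (TCP) lies at the very end of the fingers, on their centre line; the grasp point (between the pads) lies 19 mm behind it; z points along the fingers, y is the line along which they close (so a half turn about z gives the same grasp; the last joint's range is limited). The gripper opens to 87 mm and grips with 3 to 60 N. Pads are 19 mm wide; open, the fingers measure 117 mm over their backs; the gripper's body (75 mm by 190 mm) begins 51 mm behind the grasp point.
Start: joints at [63.363, 12.628, 87.462, -0, 79.91, -7.225], TCP at [0.208, 0.589, 0.223] pointing down, gripper open.
Joint ranges: [-170.65, 170.65], [-52.31, 119.04], [5.05, 147.46], [-71.25, 251.25], [11.57, 151.72], [-153.62, 153.62]. Speed limits (degrees/s): [147.25, 147.25, 172.46, 180, 180, 180].

INTERFACE

Orientations are given as a 3x3 rotation matrix whose columns are the frame's x, y, z axes.
In Python, from rig import arm gives the robot as it stands.
- The arm moves only by the shell command python3 -m creep 'ROWS'. ROWS is JSON, a list of rows, each a list of 3 entries, a list of its own where there are three numbers: the shift along the tool's x, y, z in cm, then the turn about the tool's z in rad, then the closure, from -1 (fully open) to 1 (shut). A call has 1 to 12 rows; each row shifts and turns the commanded pose from where the row before left it, along the tool's axes as they then stand; what a row does not reach is not made up. A row lasts 1/8 s, in which the tool goes at most 62.5 mm and 10.7 degrees, less where a joint would pass 70% of its speed; a pose out of reach is approached as far as the arm can. A call with a gripper value outside its range is refused whole. The fingers move at their own pace and stop on an object; the grip force is fixed at half the most. Time passes only in rows, so rows that do not move let the fingers close. It gives the time, the measured TCP pose, the force, the opening and the grip force at its end, in the units of the state.
- arm.observe(): the state, without advancing time (a new reading comes with each control period).
- arm.capture(name): name is "side" or "top"; returns the picture (400x640x3 uint8, red, green, blue); there is no depth.
- arm.get_calibration(name): a dict with "mtx" (3x3 intrinsics, pixels), "T" (4x4, takes a point from camera to world coordinates). Camera axes: x right, y up, looking along -z (the intrinsics and any distortion apply to the point x, -y, -z); pixel columns grow to the right and rows downward; lengths in m; the calibration is good to about 2 mm. A picture is of the moment at which its call begins. get_calibration takes no time and is no camera call.
- arm.close_job(): hands the job in; it is judged then, once.
Trained networks look in the newest picture that a camera, given by its name, has taken for a name from the list of things; names that differ only in an ending like _2 or _b are one class to them, and where a whole thing is asked for, a point or a joint stands for the part that bears it (a point fixed in the world has none). Each returns a list of dicts, best first, with "conf" (0 to 1); they miss things now and then, are a little off and sometimes report something else, mostly with a low value. They report only what shows in the picture. A call takes as long as a camera call. They do not tell look-alikes from the thing itself.
- arm.look_for(camera, target): "centre" ([x, y, z] in m, in the coordinates of the camera as it stood for that picture, good to about 4 mm: the middle of the surface that is visible of it).
- arm.cut_out(camera, target): "region" (400x640 bool, what is visible of it).
- arm.pinpoint(camera, target): "centre" ([x, y, z] in m, in the coordinates of the camera as it stood for that picture, good to about 4 mm: a listed point, or the origin of a listed thing).
The state is a dict: "t": time; "qpos": joint angles; "qd": joint speeds; "effort": joint torques, N m; "tool_pos": TCP position; "tcp_rot": TCP orientation; "force": force on the tool from outside, world axes, zero at the start; "wrist_torque": the same for the moment, N m; "opening": finger opening in m; "finger_force": force on a finger pad.
Only numpy, scipy, OpenCV 4.12 (cv2) and the standard library are available. Lean on these libraries where they do the work, as an engineer would, in place of code of your own. Each camera call takes 0.05 s, during which the arm holds its last target. There are 200 camera calls.

TASK

Pack the whole order into the plywood tote: the long carton, the jar, the tin and the round die, all side by side, each the same way up as it stands now and flat on the tote's floor. It is a snug fit, so work out the layout and order first; set each thing down gently rather than dropping it, and leave the other things on the bench where they are.

Things in the scene. Friction and masses are not known exactly. Their poses are not given: they have to be found in the camera images.
- tote: Low open plywood tote, fixed to the bench at its left, middle or right. Outside 216 (its x) by 154 mm (y), inside 200 by 138 mm; walls and floor 8 mm thick. Long sides (along x) rise 35 mm above the inner floor, the ends (at -x and +x) 70 mm. Origin at the centre of its underside, z up.
- tote_floor (a point): Centre of the tote's inner floor, 8 mm above the bench; axes as the tote's.
- long_carton: Plain cardboard carton lying flat, 186 (its x) by 60 (its y) by 60 mm high, about 0.3 kg, stiff. Part of the order. Origin at the centre of its underside, z up.
- jar: Straight round jar of pale see-through plastic with yellowish contents and a white lid of the same diameter, 66 mm diameter, 100 mm high, about 0.3 kg, smooth-sided all the way up. Part of the order. Origin at the centre of its underside, z up.
- tin: Plain aluminium tin standing upright, 68 (its x) by 50 (its y) by 100 mm high, about 0.35 kg. Part of the order. Beside the jar and the die, along the tote's length, it fits only with its 50 mm side that way. Origin at the centre of its underside, z up.
- die: Round steel press die standing on its wide foot: foot 68 mm diameter and 48 mm high, a short cone, then a straight stem 40 mm diameter from 56 mm to the top at 105 mm; about 0.6 kg. Part of the order. Origin at the centre of its underside, z up.
- mat_a: Thin black rubber bench mat, fixed, 280 (x) by 200 (y) by 4 mm; origin at the centre of its underside. The long carton, one upright item of the order and one low bystander stand on it.
- mat_b: A second such mat, with two upright items of the order and two low bystanders on it.
- tape: Bystander: cardboard ring lying flat, 80 mm outside diameter, 25 mm high. Origin at the centre of its underside.
- puck: Bystander: low dark steel disc with a smaller disc on top, 54 mm diameter, 34 mm high. Origin at the centre of its underside.
- wedge_block: Bystander: small wooden block 55 by 40 by 30 mm high. Origin at the centre of its underside.
- clamp: Bystander: upright toggle clamp with a red handle on a 60 by 45 mm foot, 180 mm tall, standing beyond the mats. Origin at the centre of its underside, z up.
- bottle: Bystander: white plastic bottle, 60 mm diameter, 180 mm tall, standing beyond the mats. Origin at the centre of its underside, z up.
- mug: Bystander: blue mug, 80 mm diameter, 90 mm high, at the near right. Origin at the centre of its underside, z up.
- screwdriver: Bystander: screwdriver, 190 mm long, lying on the bench at the near left. Origin at the middle of its underside.
Things that resemble listed ones, but are neither listed nor needed, are in the scene too. What is shaped like the die but orange or red is not meant.

How it is judged:
By the outcome, as a careful person would: the job done as asked, in the order asked, and still so for the second after the job is handed in, with the robot touching nothing.
It also fails if it takes over 72 s, if anything falls off the work surface, if the arm or the gripper's body presses on something with over 40 N, if the wrist force passes 120 N, or if a joint passes its speed limit or range.

## Working session

There is one attempt and no reset: what is moved stays moved. The work goes in short steps, Python scripts to look and compute and a shell command to move; the robot and the scene stay as the last step left them, time stands still between calls to the robot, and variables do not carry over. Pictures are saved under pics/ and viewed, at most 10 in all, crops included, and the job is handed in when it is done.

```bash
mkdir -p pics; ls
python3 - <<'E'
from rig import arm
import cv2,numpy as np
for n in("top","side"):
    im=arm.capture(n); cv2.imwrite(f"pics/{n}0.png",im[:,:,::-1]); c=arm.get_calibration(n); print(n,np.round(c["mtx"],1).tolist(),np.round(c["T"],3).tolist(),[k for k in c])
s=arm.observe();print(s["t"],s["tool_pos"],np.round(s["tcp_rot"],3).tolist(),s["opening"])
E
```

```text
pics
top [[386.5, 0.0, 317.5], [0.0, 386.5, 195.5], [0.0, 0.0, 1.0]] [[-0.004, 0.99, -0.142, 0.359], [-1.0, -0.007, -0.019, -0.033], [-0.02, 0.142, 0.99, 1.089], [0.0, 0.0, 0.0, 1.0]] ['mtx', 'T']
side [[493.9, 0.0, 317.2], [0.0, 493.9, 197.9], [0.0, 0.0, 1.0]] [[-0.713, 0.358, -0.603, -0.263], [-0.701, -0.35, 0.621, 0.805], [0.012, 0.866, 0.501, 0.683], [0.0, 0.0, 0.0, 1.0]] ['mtx', 'T']
0.1 [0.20746625 0.58896926 0.22151525] [[-0.943, 0.332, -0.001], [0.332, 0.943, -0.002], [0.0, -0.002, -1.0]] 0.0870765038774903
```

View pics/top0.png

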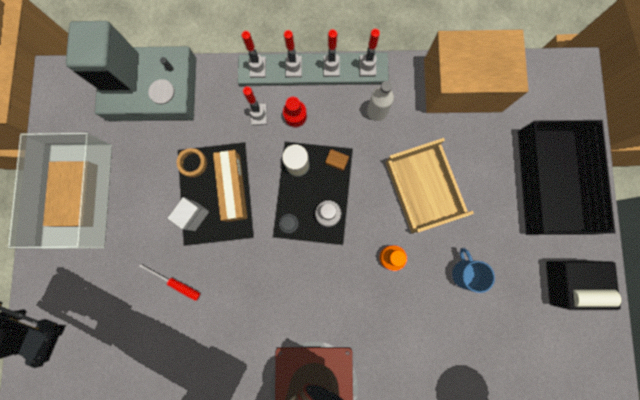

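View pics/side0.png

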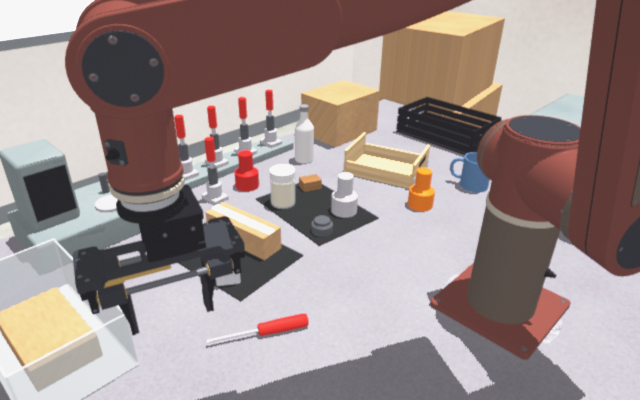

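The top picture looks along +x upward and +y to the left. It shows the carton at (229,185) and the tin at (187,213) on mat_a. On mat_b are the jar at (295,158) and the die at (328,212). The tote is at (428,185). I'll leave the orange and red lookalikes alone. Next I'll fit silhouettes to get poses.

```bash
cat > h.py <<'E'
from rig import arm
import cv2,numpy as np
from scipy.optimize import minimize
def box(a,b,h): return np.array([[x,y,z] for x in(-a/2,a/2) for y in(-b/2,b/2) for z in(0,h)])
def cyl(*rz): return np.array([[r*np.cos(t),r*np.sin(t),z] for r,z in rz for t in np.linspace(0,2*np.pi,40)])
M={"long_carton":box(.186,.06,.06),"tin":box(.068,.05,.1),"jar":cyl((.033,0),(.033,.1)),
"die":[cyl((.034,0),(.034,.048),(.02,.056)),cyl((.02,.056),(.02,.105))],
"tote":[box(.216,.154,.043),box(.008,.154,.078)+[.104,0,0],box(.008,.154,.078)-[.104,0,0]]}
def proj(cam,P):
    c=arm.get_calibration(cam);T=c["T"];p=(P-T[:3,3])@T[:3,:3];p=p*[1,-1,-1];q=p@c["mtx"].T
    return q[:,:2]/q[:,2:]
S=8
def render(cam,name,x,y,yaw,z):
    m=np.zeros((400*2,640*2),np.uint8);c,s=np.cos(yaw),np.sin(yaw);R=np.array([[c,-s,0],[s,c,0],[0,0,1]])
    parts=M[name] if isinstance(M[name],list) else [M[name]]
    for P in parts:
        q=((proj(cam,P@R.T+[x,y,z])+.5)*2-.5)
        cv2.fillConvexPoly(m,cv2.convexHull((q*16).round().astype(np.int32)),255,cv2.LINE_AA,4)
    return cv2.resize(m,(640,400),interpolation=cv2.INTER_AREA)/255.
def fit(name,z,obs,x0,yaws):
    # obs: list of (cam,region)
    best=None
    for yw in yaws:
        f=lambda v:sum(np.abs(render(c,name,v[0]/100,v[1]/100,v[2]/10,z)-r).sum()/r.sum() for c,r in obs)
        v0=np.array([x0[0]*100,x0[1]*100,yw*10])
        r=minimize(f,v0,method="Nelder-Mead",options=dict(initial_simplex=v0+np.array([[0,0,0],[1.5,0,0],[0,1.5,0],[0,0,2]]),maxiter=150))
        if best is None or r.fun<best.fun: best=r
    return best.x/[100,100,10],best.fun/len(obs)
def tw(cam,p): T=arm.get_calibration(cam)["T"]; return T[:3,:3]@p+T[:3,3]
def tool(target,yaw=None):
    "shift in tool axes (cm) to reach target, and turn (rad) that puts tool y along world angle yaw (mod pi)"
    s=arm.observe();R=s["tcp_rot"];d=R.T@(np.array(target)-s["tool_pos"])*100
    out=[np.round(d,2)]
    if yaw is not None:
        a=np.arctan2(R[1,1],R[0,1]);t=-(yaw-a);t=(t+np.pi/2)%np.pi-np.pi/2;out.append(round(t,3))
    return out
E
cat > m.py <<'E'
from h import *
z={"long_carton":.004,"tin":.004,"jar":.004,"die":.004,"tote":0}
for n in z:
    obs=[];p0=None
    for cam in("top","side"):
        p=arm.pinpoint(cam,n); r=arm.cut_out(cam,n)
        W=[np.round(tw(cam,np.array(q["centre"])),3).tolist()+[round(q["conf"],2)] for q in p]
        print(n,cam,W,[(round(q["conf"],2),int(q["region"].sum()),np.round(np.argwhere(q["region"]).mean(0)[::-1]).tolist()) for q in r])
        if cam=="top" and W: p0=W[0]
        if r: 
            np.save(f"{n}_{cam}.npy",r[0]["region"])
E
python3 m.py
```

```text
long_carton top [[0.535, 0.23, 0.006, 0.78]] [(0.93, 1808, [230.0, 186.0]), (0.62, 317, [180.0, 287.0])]
long_carton side [[0.542, 0.235, 0.003, 0.68], [0.522, 0.279, 0.0, 0.23]] [(0.55, 1884, [251.0, 229.0]), (0.35, 407, [322.0, 226.0])]
tin top [[0.457, 0.339, 0.005, 0.77]] [(0.61, 768, [187.0, 214.0])]
tin side [[0.457, 0.341, 0.007, 0.49]] []
jar top [[0.604, 0.043, 0.003, 0.88]] [(0.82, 624, [296.0, 160.0])]
jar side [[0.603, 0.045, 0.002, 0.61]] [(0.56, 955, [283.0, 186.0])]
die top [[0.338, -0.214, 0.003, 0.88], [0.463, -0.044, 0.004, 0.81], [0.751, 0.053, 0.001, 0.69]] [(0.8, 509, [328.0, 213.0]), (0.7, 590, [295.0, 112.0]), (0.6, 565, [392.0, 258.0])]
die side [[0.333, -0.215, -0.0, 0.69], [0.459, -0.038, 0.005, 0.65], [0.748, 0.052, 0.003, 0.64]] [(0.9, 931, [344.0, 196.0]), (0.82, 760, [246.0, 172.0]), (0.58, 898, [422.0, 191.0])]
tote top [[0.532, -0.314, -0.0, 0.97], [0.758, -0.187, 0.002, 0.48]] []
tote side [[0.535, -0.312, -0.0, 0.6], [0.458, -0.04, 0.006, 0.41]] [(0.77, 2745, [384.0, 162.0])]
```

Run:
```python
from h import *
arm.capture("top"); r=arm.cut_out("top","tote"); print([(q["conf"],q["region"].sum(),np.argwhere(q["region"]).mean(0)) for q in r])
if r: np.save("tote_top.npy",r[0]["region"])
L=lambda n,c:(c,np.load(f"{n}_{c}.npy").astype(float))
J={"long_carton":(.004,["top","side"],(.535,.23),[0,.15]),"tin":(.004,["top"],(.457,.339),[0,.5,1,-.5]),"jar":(.004,["top","side"],(.604,.043),[0]),"die":(.004,["top","side"],(.461,-.041),[0]),"tote":(0,["top","side"],(.533,-.313),[1.2,1.8])}
J["long_carton"]=(*J["long_carton"][:3],[1.4,1.75])
for n,(z,cs,x0,yw) in J.items():
    for sub in [[c] for c in cs]+([cs] if len(cs)>1 else []):
        try: v,f=fit(n,z,[L(n,c) for c in sub],x0,yw); print(n,sub,np.round(v[:2],4),round(np.degrees(v[2]),1),round(f,3))
        except Exception as e: print(n,sub,e)
```

```text
[(0.89, np.int64(4813), array([186.3239144 , 426.16102223]))]
long_carton ['top'] [0.538  0.2305] 8.6 0.049
long_carton ['side'] [0.5432 0.2188] 178.7 0.42
long_carton ['top', 'side'] [0.5386 0.2301] 8.3 0.262
tin ['top'] [0.4579 0.3364] -26.7 0.161
jar ['top'] [0.6028 0.0458] -1.2 0.103
jar ['side'] [0.6053 0.0412] 1.1 0.147
jar ['top', 'side'] [0.6026 0.0449] 6.4 0.129
die ['top'] [ 0.4602 -0.0405] -1.3 0.075
die ['side'] [ 0.4621 -0.0431] 10.6 0.062
die ['top', 'side'] [ 0.4604 -0.0409] 11.1 0.072
tote ['top'] time passes only in moves, steps and waits
tote ['side'] [ 0.5339 -0.3175] 19.5 0.089
tote ['top', 'side'] [ 0.5329 -0.3145] 18.5 0.069
```

Run:
```python
from h import *
L=lambda n,c:(c,np.load(f"{n}_{c}.npy").astype(float))
v,f=fit("tote",0,[L("tote","top")],(.533,-.313),[.3,.35]);print(v[:2],np.degrees(v[2]),f)
im=cv2.imread("pics/top0.png")[110:260,150:490]
K=5
big=cv2.resize(im,None,fx=2.3,fy=2.3,interpolation=cv2.INTER_CUBIC)
P={"long_carton":(.538,.2305,8.6,.004),"tin":(.4579,.3364,-26.7,.004),"jar":(.6027,.0452,0,.004),"die":(.4604,-.0408,0,.004),"tote":(*v[:2],np.degrees(v[2]),0)}
for n,(x,y,a,z) in P.items():
    c,s=np.cos(np.radians(a)),np.sin(np.radians(a));R=np.array([[c,-s,0],[s,c,0],[0,0,1]])
    for Q in (M[n] if isinstance(M[n],list) else [M[n]]):
        for zz in np.unique(Q[:,2]):
            q=proj("top",Q[Q[:,2]==zz]@R.T+[x,y,z]);q=((q-[150,110]+.5)*2.3-.5)
            cv2.polylines(big,[cv2.convexHull((q*16).astype(np.int32))],True,(0,0,255) if zz else (255,120,0),1,cv2.LINE_AA,4)
cv2.imwrite("pics/ov1.png",big)
```

```text
[ 0.53281357 -0.31345143] 18.174811088612305 0.03844082407531888
```

View pics/ov1.png

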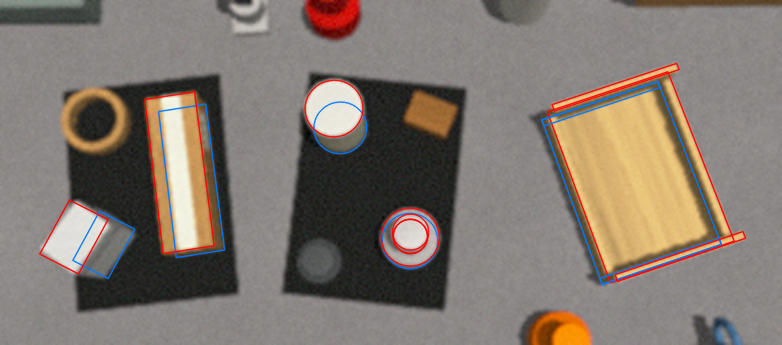

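The overlay fits all five objects well. Carton (.538,.2305), yaw 8.6°. Tin (.458,.336), yaw -26.7°. Jar (.603,.045). Die (.460,-.041). Tote (.533,-.3135), yaw 18.2°.

Layout: carton along the tote's -y side first, then jar, tin and die in the +y strip. For every placing the gripper closes along the tote's y, with tool y at -71.8°.

```bash
cat > pl.py <<'E'
from h import *
TX,TY,TA=.5328,-.3135,np.radians(18.2)
def T(x,y,z): return [TX+x*np.cos(TA)-y*np.sin(TA),TY+x*np.sin(TA)+y*np.cos(TA),z]
E
python3 -m creep '[[[0,0,0],0.18,-1],[[0,0,0],0.18,-1],[[0,0,0],0.18,-1],[[0,0,0],0.18,-1],[[0,0,0],0.18,-1],[[0,0,0],0.18,-1],[[0,0,0],0.18,-1],[[0,0,0],0.18,-1],[[0,0,0],0.18,-1],[[0,0,0],0.18,-1],[[0,0,0],0.18,-1],[[0,0,0],0.18,-1]]'
python3 -m creep '[[[0,0,0],0.18,-1],[[0,0,0],0.18,-1],[[0,0,0],0.13,-1],[[0,0,0],0,-1]]'
python3 -c "
from pl import *
print(tool([.538,.2305,.2],np.radians(98.6)),arm.observe()['qpos'])"
```

```text
t: 2.7
tool_pos: [0.2077, 0.5895, 0.2225]
tcp_rot: [[0.804, 0.595, -0.0], [0.595, -0.804, -0.0], [-0.0, -0.0, -1.0]]
force: [0.2, -0.8, -0.6]
opening: 0.0868
finger_force: 0.0
t: 3.2
tool_pos: [0.2077, 0.5895, 0.2225]
tcp_rot: [[0.988, 0.153, -0.0], [0.153, -0.988, -0.0], [-0.0, 0.0, -1.0]]
force: [0.0, -0.4, -0.6]
opening: 0.0868
finger_force: 0.0
[array([27.13, 40.54,  2.25]), np.float64(0.004)] [ 6.33632273e+01  1.26297336e+01  8.74622248e+01 -5.89734148e-04
  7.99111611e+01  1.44539088e+02]
```

```bash
python3 -m creep '[[[2.71,4.05,0],0,-1],[[2.71,4.05,0],0,-1],[[2.71,4.05,0],0,-1],[[2.71,4.05,0],0,-1],[[2.71,4.05,0],0,-1],[[2.71,4.05,0],0,-1],[[2.71,4.05,0],0,-1],[[2.71,4.05,0],0,-1],[[2.71,4.05,0],0,-1],[[2.71,4.05,0],0,-1],[[0,0,0],0,-1],[[0,0,0],0,-1]]'
python3 -c "
from pl import *
print(tool([.538,.2305,.043],np.radians(98.6)),arm.observe()['force'])
cv2.imwrite('pics/t2.png',cv2.resize(arm.capture('side')[120:330,100:420,::-1],None,fx=2,fy=2))"
```

```text
t: 4.7
tool_pos: [0.537, 0.2305, 0.2224]
tcp_rot: [[0.988, 0.153, -0.001], [0.153, -0.988, 0.0], [-0.001, -0.0, -1.0]]
force: [-0.5, 0.8, -0.0]
opening: 0.087
finger_force: 0.0
[array([ 0.11,  0.03, 17.94]), np.float64(0.004)] [-0.52156997  0.76595247 -0.02019462]
```

View pics/t2.png

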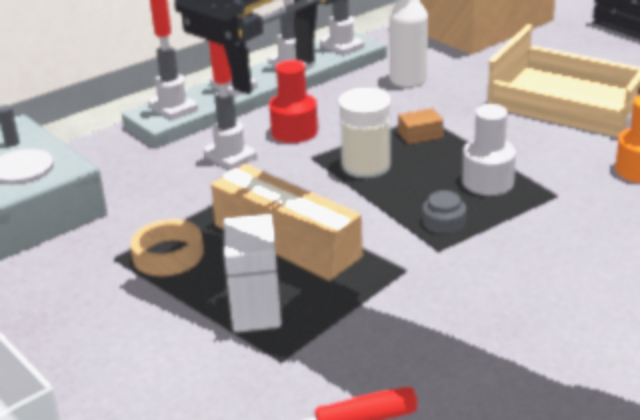

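The side view now shows the tin clearly, and the gripper is centred above the carton with nothing in the way of the descent.

```bash
python3 -m creep '[[[0.1,0,4],0,-1],[[0,0,4],0,-1],[[0,0,4],0,-1],[[0,0,3],0,-1],[[0,0,2],0,-1],[[0,0,0.9],0,-1],[[0,0,0],0,1],[[0,0,0],0,1],[[0,0,0],0,1],[[0,0,0],0,1],[[0,0,0],0,1],[[0,0,0],0,1]]'
python3 -m creep '[[[0,0,-1],0,1],[[0,0,-3],0,1],[[0,0,-4],0,1],[[0,0,-5],0,1],[[0,0,-3],0,1],[[0,0,0],0,1]]'
python3 -c "
from pl import *
print(tool(T(0,-.036,.2),TA+np.pi/2))"
```

```text
t: 6.25
tool_pos: [0.539, 0.2306, 0.0446]
tcp_rot: [[0.988, 0.152, 0.002], [0.152, -0.988, 0.0], [0.002, 0.0, -1.0]]
force: [-1.3, -0.6, 5.4]
opening: 0.0598
finger_force: 30.0
t: 7.0
tool_pos: [0.5397, 0.2311, 0.2063]
tcp_rot: [[0.988, 0.152, 0.005], [0.152, -0.988, 0.002], [0.005, -0.001, -1.0]]
force: [0.4, 0.3, -3.8]
opening: 0.0599
finger_force: 30.0
[array([-8.39, 57.28,  0.54]), np.float64(-0.165)]
```

```bash
python3 -m creep '[[[-0.4,2.5,0],0,1],[[-0.7,5,0],0,1],[[-0.75,5.2,0],0,1],[[-0.75,5.2,0],0,1],[[-0.75,5.2,0],0,1],[[-0.75,5.2,0],0,1],[[-0.75,5.2,0],0,1],[[-0.75,5.2,0],0,1],[[-0.75,5.2,0],0,1],[[-0.75,5.2,0],0,1],[[-0.75,5,0],0,1],[[-0.5,3,0],0,1]]'
python3 -m creep '[[[0,0,0],-0.08,1],[[0,0,0],-0.085,1],[[0,0,0],0,1],[[0,0,0],0,1]]'
python3 -c "
from pl import *
print(tool(T(0,-.036,.1),TA+np.pi/2))
arm.capture('top')
r=arm.cut_out('top','long_carton');print([(q['conf'],q['region'].sum(),np.argwhere(q['region']).mean(0)) for q in r])
arm.capture('side')
r=arm.cut_out('side','tin');print([(q['conf'],q['region'].sum(),np.argwhere(q['region']).mean(0)) for q in r])
if r: np.save('tin_side.npy',r[0]['region']); a=np.load('tin_side.npy')*1.;b=np.load('tin_top.npy')*1.
if r: print(fit('tin',.004,[('side',a)],(.457,.337),[-.5]),fit('tin',.004,[('top',b),('side',a)],(.457,.337),[-.5]))
"
```

```text
t: 8.5
tool_pos: [0.5408, -0.348, 0.1999]
tcp_rot: [[0.989, 0.15, -0.004], [0.15, -0.989, 0.003], [-0.003, -0.003, -1.0]]
force: [0.4, 0.1, -3.8]
opening: 0.0598
finger_force: 30.0
t: 9.0
tool_pos: [0.542, -0.3458, 0.2018]
tcp_rot: [[0.95, 0.311, -0.002], [0.311, -0.95, 0.002], [-0.001, -0.002, -1.0]]
force: [-0.1, 0.3, -3.1]
opening: 0.0596
finger_force: 30.0
[array([ 0.15,  0.26, 10.18]), np.float64(-0.001)]
[(0.81, np.int64(557), array([141.84739677, 445.50089767]))]
[(0.9, np.int64(1394), array([255.90674319, 225.81205165]))]
(array([ 0.46000169,  0.33406437, -0.60495197]), np.float64(0.07007905027147157)) (array([ 0.4583086 ,  0.33548127, -0.59004006]), np.float64(0.12447490294539625))
```

```bash
python3 -m creep '[[[0.15,0.26,2],0,1],[[0,0,4],0,1],[[0,0,3],0,1],[[0,0,0],0,1],[[0,0,0],0,1]]'
python3 -c "
from pl import *
print(tool(T(0,-.036,.0486),TA+np.pi/2))
cv2.imwrite('pics/s3.png',cv2.resize(arm.capture('side')[90:230,300:500,::-1],None,fx=4,fy=4,interpolation=2))"
```

```text
t: 9.82
tool_pos: [0.5453, -0.3488, 0.1142]
tcp_rot: [[0.95, 0.312, 0.001], [0.312, -0.95, -0.001], [0.001, 0.001, -1.0]]
force: [0.1, 0.1, -2.3]
opening: 0.0598
finger_force: 30.0
[array([-0.08, -0.15,  6.56]), np.float64(0.0)]
```

View pics/s3.png

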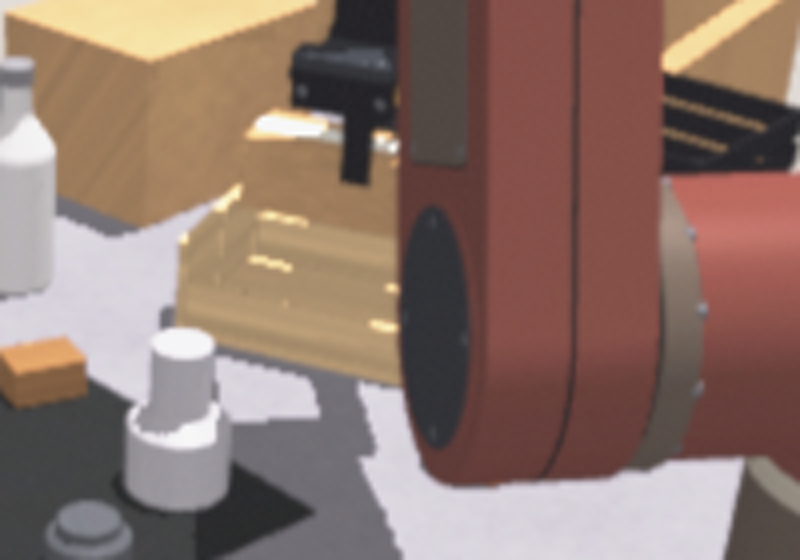

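The carton hangs level inside the tote's left end wall, around (250,150) in the crop. I'll lower it slowly and watch the force.

```bash
python3 -m creep '[[[0,-0.1,2],0,1],[[0,0,2],0,1],[[0,0,1],0,1],[[0,0,0.7],0,1],[[0,0,0.3],0,1],[[0,0,0.2],0,1],[[0,0,0],0,1]]'
python3 -c "
from pl import *
print(tool(T(0,-.036,.0486),TA+np.pi/2))"
```

```text
t: 10.75
tool_pos: [0.5447, -0.3477, 0.0519]
tcp_rot: [[0.95, 0.312, 0.0], [0.312, -0.95, -0.0], [0.0, 0.001, -1.0]]
force: [-0.3, -1.1, -3.2]
opening: 0.0598
finger_force: 30.0
[array([-0.06, -0.02,  0.33]), np.float64(0.0)]
```

```bash
python3 -m creep '[[[0,0,0.15],0,1],[[0,0,0.1],0,1],[[0,0,0.1],0,1],[[0,0,0],0,1]]'
```

```text
t: 11.25
tool_pos: [0.5446, -0.3476, 0.0486]
tcp_rot: [[0.95, 0.312, 0.0], [0.312, -0.95, -0.0], [0.0, 0.0, -1.0]]
force: [-1.8, 1.0, 1.3]
opening: 0.0599
finger_force: 30.0
```

```bash
python3 -m creep '[[[0,0,0.05],0,1],[[0,0,0],0,-1],[[0,0,0],0,-1],[[0,0,0],0,-1],[[0,0,-1],0,-1],[[0,0,-3],0,-1],[[0,0,-4],0,-1],[[0,0,-5],0,-1],[[0,0,-4],0,-1],[[0,0,0],0,-1]]'
python3 -c "
from pl import *
print(tool([.6027,.0452,.2],TA+np.pi/2),arm.observe()['qpos'])"
```

```text
t: 12.5
tool_pos: [0.5468, -0.3493, 0.2238]
tcp_rot: [[0.95, 0.313, 0.008], [0.313, -0.95, -0.006], [0.005, 0.008, -1.0]]
force: [-0.7, -1.1, 0.1]
opening: 0.0869
finger_force: 0.0
[array([ 17.63, -35.74,   2.17]), np.float64(0.0)] [-3.95320419e+01  1.53575699e+01  8.40908179e+01  1.78102228e-03
  7.99912225e+01  3.22532931e+01]
```

```bash
python3 -m creep '[[[2.2,-4.47,0],0,-1],[[2.2,-4.47,0],0,-1],[[2.2,-4.47,0],0,-1],[[2.2,-4.47,0],0,-1],[[2.2,-4.47,0],0,-1],[[2.2,-4.47,0],0,-1],[[2.2,-4.47,0],0,-1],[[2.2,-4.47,0],0,-1],[[0,0,0],0,-1],[[0,0,0],0,-1]]'
cat > chk.py <<'E'
from pl import *
import sys
# scene check: refit tote contents with colour-free masks from the networks; args: name cam...
top=arm.capture("top")
G={"long_carton":(T(0,-.036,0),TA),"jar":(T(-.063,.0315,0),TA),"tin":(T(-.001,.0315,0),TA+np.pi/2),"die":(T(.062,.0315,0),TA)}
for n in sys.argv[1:]:
    g,a=G[n]
    for q in arm.cut_out("top",n):
        m=q["region"]; c=np.argwhere(m).mean(0)[::-1]
        if np.hypot(*(c-proj("top",np.array([g])+[0,0,.06])[0]))<25:
            v,f=fit(n,.008,[("top",m*1.)],g[:2],[a]); d=v[:2]-[TX,TY]
            print(n,"tote coords mm",np.round(1000*np.array([d[0]*np.cos(TA)+d[1]*np.sin(TA),-d[0]*np.sin(TA)+d[1]*np.cos(TA)]),1),"yaw rel",np.round(np.degrees(v[2]-TA),1),f,q["conf"]);break
E
python3 chk.py long_carton; python3 -c "
from pl import *
print(tool([.6027,.0452,.07],TA+np.pi/2))"
```

```text
t: 13.75
tool_pos: [0.5995, 0.047, 0.2168]
tcp_rot: [[0.95, 0.313, -0.001], [0.313, -0.95, -0.001], [-0.001, 0.0, -1.0]]
force: [0.0, -1.1, -0.7]
opening: 0.0871
finger_force: 0.0
long_carton tote coords mm [  0.7 -35. ] yaw rel -0.4 0.038251714478895006 0.63
[array([ 0.27,  0.17, 14.71]), np.float64(-0.001)]
```

The carton sits within 1 mm of plan. Next, the jar.

```bash
python3 -m creep '[[[0.3,0.15,3],0,-1],[[0,0,4],0,-1],[[0,0,4],0,-1],[[0,0,2.5],0,-1],[[0,0,1],0,-1],[[0,0,0],0,1],[[0,0,0],0,1],[[0,0,0],0,1],[[0,0,0],0,1],[[0,0,0],0,1]]'
python3 -m creep '[[[0,0,-1],0,1],[[0,0,-3],0,1],[[0,0,-4],0,1],[[0,0,-5],0,1],[[0,0,-2],0,1],[[0,0,0],0,1],[[0,0,0],0,1]]'
python3 -c "
from pl import *
print(tool(T(-.063,.0325,.22),TA+np.pi/2))"
```

```text
t: 15.1
tool_pos: [0.6046, 0.0464, 0.0742]
tcp_rot: [[0.95, 0.313, 0.003], [0.313, -0.95, -0.001], [0.003, 0.002, -1.0]]
force: [0.4, -2.5, 6.5]
opening: 0.0658
finger_force: 30.0
t: 15.98
tool_pos: [0.6018, 0.0468, 0.2197]
tcp_rot: [[0.95, 0.313, -0.004], [0.313, -0.95, 0.0], [-0.004, -0.002, -1.0]]
force: [-0.2, 0.2, -3.0]
opening: 0.0653
finger_force: 30.0
[array([-2.411e+01,  2.882e+01,  2.000e-02]), np.float64(0.0)]
```

```bash
python3 -m creep '[[[-1.5,1.8,0],0,1],[[-3,3.6,0],0,1],[[-3,3.6,0],0,1],[[-3,3.6,0],0,1],[[-3,3.6,0],0,1],[[-3,3.6,0],0,1],[[-3,3.6,0],0,1],[[-3,3.6,0],0,1],[[-1.6,1.8,0],0,1],[[0,0,0],0,1],[[0,0,0],0,1],[[0,0,0],0,1]]'
python3 -c "
from pl import *
print(tool(T(-.063,.0325,.0782),TA+np.pi/2))"
```

```text
t: 17.48
tool_pos: [0.4645, -0.301, 0.2218]
tcp_rot: [[0.949, 0.314, -0.001], [0.314, -0.949, 0.001], [-0.0, -0.001, -1.0]]
force: [-0.1, -0.8, -3.1]
opening: 0.0651
finger_force: 30.0
[array([-0.2 ,  0.09, 14.36]), np.float64(0.002)]
```

```bash
python3 -m creep '[[[-0.15,0.05,3],0,1],[[0,0,4],0,1],[[0,0,3],0,1],[[0,0,2],0,1],[[0,0,1],0,1],[[0,0,0.5],0,1],[[0,0,0],0,1],[[0,0,0],0,1]]'
python3 -c "
from pl import *
print(tool(T(-.063,.0325,.0782),TA+np.pi/2))"
```

```text
t: 18.48
tool_pos: [0.4637, -0.3036, 0.0886]
tcp_rot: [[0.95, 0.313, 0.001], [0.313, -0.95, -0.001], [0.001, 0.001, -1.0]]
force: [0.5, 0.4, -2.8]
opening: 0.0657
finger_force: 30.0
[array([-0.04, -0.15,  1.04]), np.float64(0.0)]
```

```bash
python3 -m creep '[[[0,-0.1,0.5],0,1],[[0,0,0.3],0,1],[[0,0,0.15],0,1],[[0,0,0.1],0,1],[[0,0,0],0,1]]'
```

```text
t: 19.1
tool_pos: [0.4629, -0.3021, 0.0781]
tcp_rot: [[0.95, 0.313, -0.0], [0.313, -0.95, 0.0], [-0.0, -0.0, -1.0]]
force: [-2.1, 1.9, 6.8]
opening: 0.0656
finger_force: 29.9
```

```bash
python3 -m creep '[[[0,0,0],0,-1],[[0,0,0],0,-1],[[0,0,0],0,-1],[[0,0,-1],0,-1],[[0,0,-3],0,-1],[[0,0,-4],0,-1],[[0,0,-5],0,-1],[[0,0,-2],0,-1],[[0,0,0],0,-1]]'
python3 -c "
from pl import *
print(tool([.4604,-.0408,.2],TA+np.pi/2))"
```

```text
t: 20.23
tool_pos: [0.4636, -0.3029, 0.2288]
tcp_rot: [[0.95, 0.313, 0.003], [0.313, -0.95, -0.002], [0.002, 0.003, -1.0]]
force: [-0.8, -1.1, -0.3]
opening: 0.0871
finger_force: 0.0
[array([  7.89, -25.  ,   2.82]), np.float64(0.0)]
```

```bash
python3 -m creep '[[[0.8,-2.5,0],0,-1],[[1.6,-5,0],0,-1],[[1.6,-5,0],0,-1],[[1.6,-5,0],0,-1],[[1.6,-5,0],0,-1],[[0.7,-2.5,0],0,-1],[[0,0,2],0,-1],[[0,0,0],0,-1],[[0,0,0],0,-1]]'
python3 chk.py jar long_carton; python3 -c "
from pl import *
print(tool([.4604,-.0408,.071],TA+np.pi/2))"
```

```text
t: 21.35
tool_pos: [0.4589, -0.0396, 0.2063]
tcp_rot: [[0.95, 0.312, -0.002], [0.312, -0.95, 0.001], [-0.002, -0.001, -1.0]]
force: [0.1, -0.8, -0.1]
opening: 0.0869
finger_force: 0.0
jar tote coords mm [-64.1  35.2] yaw rel 1.8 0.1257058539769019 0.57
long_carton tote coords mm [  1.1 -34.3] yaw rel -1.2 0.1403344928807964 0.97
[array([ 0.03,  0.06, 13.64]), np.float64(-0.001)]
```

```bash
python3 -m creep '[[[0.03,0.15,3],0,-1],[[0,0,4],0,-1],[[0,0,4],0,-1],[[0,0,2],0,-1],[[0,0,0.6],0,-1],[[0,0,0],0,1],[[0,0,0],0,1],[[0,0,0],0,1],[[0,0,0],0,1],[[0,0,0],0,1],[[0,0,0],0,1],[[0,0,0],0,1]]'
python3 -m creep '[[[0,0,-1],0,1],[[0,0,-3],0,1],[[0,0,-4],0,1],[[0,0,-5],0,1],[[0,0,-2],0,1],[[0,0,0],0,1],[[0,0,0],0,1]]'
python3 -c "
from pl import *
print(tool(T(.062,.0325,.22),TA+np.pi/2))"
```

```text
t: 23.0
tool_pos: [0.4605, -0.0413, 0.0712]
tcp_rot: [[0.95, 0.313, 0.0], [0.313, -0.95, 0.0], [0.0, -0.0, -1.0]]
force: [-1.2, 1.1, 1.5]
opening: 0.0395
finger_force: 30.0
t: 23.88
tool_pos: [0.4591, -0.0411, 0.219]
tcp_rot: [[0.95, 0.312, -0.003], [0.312, -0.95, 0.001], [-0.003, -0.002, -1.0]]
force: [-0.0, -0.8, -8.4]
opening: 0.0396
finger_force: 30.0
[array([ 4.69, 24.93, -0.16]), np.float64(0.0)]
```

```bash
python3 -m creep '[[[0.45,2.5,0],0,1],[[0.95,5,0],0,1],[[0.95,5,0],0,1],[[0.95,5,0],0,1],[[0.95,5,0],0,1],[[0.4,2.4,0],0,1],[[0,0,2],0,1],[[0,0,3],0,1],[[0,0,3],0,1],[[0,0,2.5],0,1],[[0,0,0],0,1],[[0,0,0],0,1]]'
python3 -c "
from pl import *
print(tool(T(.062,.0325,.0752),TA+np.pi/2))"
```

```text
t: 25.38
tool_pos: [0.5819, -0.2624, 0.1156]
tcp_rot: [[0.95, 0.313, -0.001], [0.313, -0.95, 0.001], [-0.001, -0.002, -1.0]]
force: [0.5, 0.3, -7.2]
opening: 0.0397
finger_force: 30.0
[array([-0.05,  0.08,  4.04]), np.float64(0.0)]
```

```bash
python3 -m creep '[[[0,0.05,1.5],0,1],[[0,0,1],0,1],[[0,0,0.7],0,1],[[0,0,0.4],0,1],[[0,0,0.2],0,1],[[0,0,0.1],0,1],[[0,0,0],0,1],[[0,0,0],0,1]]'
```

```text
t: 26.38
tool_pos: [0.5827, -0.2639, 0.0773]
tcp_rot: [[0.95, 0.312, 0.0], [0.312, -0.95, -0.0], [0.0, 0.0, -1.0]]
force: [-1.7, -0.4, -7.1]
opening: 0.0399
finger_force: 30.0
```

```bash
python3 -m creep '[[[0,0,0.1],0,1],[[0,0,0.1],0,1],[[0,0,0.05],0,1],[[0,0,0],0,1]]'
```

```text
t: 26.88
tool_pos: [0.583, -0.264, 0.0754]
tcp_rot: [[0.95, 0.312, 0.001], [0.312, -0.95, -0.0], [0.001, 0.001, -1.0]]
force: [-1.5, 1.3, -0.5]
opening: 0.0399
finger_force: 30.0
```

```bash
python3 -m creep '[[[0,0,0.05],0,1],[[0,0,0],0,-1],[[0,0,0],0,-1],[[0,0,0],0,-1],[[0,0,0],0,-1],[[0,0,-1],0,-1],[[0,0,-3],0,-1],[[0,0,-4],0,-1],[[0,0,-5],0,-1],[[0,0,-2],0,-1],[[0,0,0],0,-1]]'
python3 -c "
from pl import *
print(tool([.458,.3358,.22],np.radians(-27.5)))"
```

```text
t: 28.25
tool_pos: [0.5835, -0.2644, 0.2262]
tcp_rot: [[0.95, 0.313, 0.003], [0.313, -0.95, -0.002], [0.003, 0.003, -1.0]]
force: [-0.0, -0.1, -0.3]
opening: 0.0871
finger_force: 0.0
[array([  6.83, -60.94,   0.45]), np.float64(-0.773)]
```

```bash
python3 -m creep '[[[0.3,-2.6,0],0,-1],[[0.57,-5.08,0],0,-1],[[0.57,-5.08,0],0,-1],[[0.57,-5.08,0],0,-1],[[0.57,-5.08,0],0,-1],[[0.57,-5.08,0],0,-1],[[0.57,-5.08,0],0,-1],[[0,0,0],0,-1]]'
python3 chk.py die jar
python3 -c "
from pl import *
obs=[]
for c in('top','side'):
    arm.capture(c)
    for q in arm.cut_out(c,'tin')[:1]:
        m=q['region']*1.;print(c,q['conf'],m.sum());obs.append((c,m)); v,f=fit('tin',.004,[(c,m)],(.458,.336),[-.5]);print(v[:2],np.degrees(v[2]),f)
if len(obs)>1: v,f=fit('tin',.004,obs,(.458,.336),[-.5]);print(v[:2],np.degrees(v[2]),f)
print(tool([.458,.3358,.22],np.radians(-27.5)))"
```

```text
t: 29.25
tool_pos: [0.5123, 0.065, 0.2214]
tcp_rot: [[0.948, 0.317, -0.004], [0.317, -0.948, 0.001], [-0.004, -0.002, -1.0]]
force: [0.1, -0.5, 0.1]
opening: 0.0869
finger_force: 0.0
die tote coords mm [62.3 32.4] yaw rel 4.4 0.09173002534347072 0.73
jar tote coords mm [-65.  33.] yaw rel 5.9 0.07147461724415795 0.67
top 0.6 603.0
[0.45923254 0.3393292 ] -31.08962506606992 0.5075277208727603
side 0.71 1433.0
[0.46061997 0.33485998] -33.1676483506469 0.07047329748368292
[0.45832359 0.33729796] -32.138979749761226 0.29462812778192693
[array([  3.16, -27.9 ,   0.36]), np.float64(-0.775)]
```

Run:
```python
from pl import *
im=cv2.imread("pics/top0.png");g=im.min(2)
b=np.zeros_like(g);b[190:240,160:215]=g[190:240,160:215]
c=arm.get_calibration("top");Tm=c["T"]
for th in(150,175,200):
    k,_,st,_=(0,)*4
    nl,l,st,ce=cv2.connectedComponentsWithStats((b>th).astype(np.uint8));i=1+np.argmax(st[1:,4])
    p=np.argwhere(l==i)[:,::-1].astype(float)
    d=np.c_[(p-c["mtx"][:2,2])/c["mtx"][0,0],np.ones(len(p))]*[1,-1,-1]@Tm[:3,:3].T
    w=Tm[:3,3]+d*((.104-Tm[2,3])/d[:,2:]); r=cv2.minAreaRect((w[:,:2]*1000).astype(np.float32))
    C=np.cov(w[:,:2].T);e,V=np.linalg.eigh(C);print(th,st[i,4],w.mean(0),r,np.degrees(np.arctan2(V[1,1],V[0,1])),np.sqrt(12*e))
```

```text
150 521 [0.45687776 0.3355027  0.104     ] ((457.4690856933594, 335.572021484375), (51.1251335144043, 69.0701675415039), 54.483707427978516) 143.4611443104437 [0.05091822 0.06852729]
175 473 [0.45712375 0.33512118 0.104     ] ((457.4613037109375, 335.12677001953125), (48.465267181396484, 65.80846405029297), 55.37325668334961) 143.93657712420725 [0.04815865 0.06571626]
200 421 [0.45736852 0.33491355 0.104     ] ((457.71697998046875, 334.9234924316406), (45.065608978271484, 63.03380584716797), 54.49956512451172) 143.87454088947618 [0.04494456 0.06310881]
```

The bright top face measures 51 x 68.5 mm, which matches the tin. It gives a yaw of -35.5° and a centre of (.4575,.335), and the side fit agrees.

```bash
python3 -m creep '[[[0.33,-2.8,0],0,-1],[[0.63,-5.6,0],0,-1],[[0.63,-5.6,0],0,-1],[[0.63,-5.6,0],0,-1],[[0.63,-5.6,0],0,-1],[[0.31,-2.7,0],0,-1],[[0,0,0],-0.16,-1],[[0,0,0],-0.16,-1],[[0,0,0],-0.16,-1],[[0,0,0],-0.155,-1],[[0,0,0],0,-1],[[0,0,0],0,-1]]'
python3 -c "
from pl import *
print(tool([.4575,.335,.071],np.radians(-35.5)),arm.observe()['qpos'])"
```

```text
t: 31.1
tool_pos: [0.4577, 0.3365, 0.224]
tcp_rot: [[0.583, 0.813, -0.0], [0.813, -0.583, -0.0], [-0.0, 0.0, -1.0]]
force: [0.8, -0.3, 1.0]
opening: 0.0868
finger_force: 0.0
[array([-0.13,  0.07, 15.3 ]), np.float64(-0.002)] [ 2.83706495e+01  4.82727003e+00  9.60279290e+01 -2.47208067e-03
  7.91496198e+01  6.39977729e+01]
```

```bash
python3 -m creep '[[[-0.13,0.07,4],0,-1],[[0,0,4],0,-1],[[0,0,4],0,-1],[[0,0,2.2],0,-1],[[0,0,0.9],0,-1],[[0,0,0],0,-1],[[0,0,0],0,1],[[0,0,0],0,1],[[0,0,0],0,1],[[0,0,0],0,1],[[0,0,0],0,1]]'
python3 -m creep '[[[0,0,-1],0,1],[[0,0,-3],0,1],[[0,0,-4],0,1],[[0,0,-5],0,1],[[0,0,-3],0,1],[[0,0,0],0.16,1],[[0,0,0],0.16,1],[[0,0,0],0.16,1],[[0,0,0],0.153,1],[[0,0,0],0,1]]'
python3 -c "
from pl import *
print(tool(T(-.001,.0325,.22),TA+np.pi/2))"
```

```text
t: 32.48
tool_pos: [0.4579, 0.3357, 0.074]
tcp_rot: [[0.579, 0.815, 0.001], [0.815, -0.579, 0.001], [0.001, 0.001, -1.0]]
force: [0.3, -1.1, 5.0]
opening: 0.0675
finger_force: 30.0
t: 33.72
tool_pos: [0.4565, 0.3351, 0.2323]
tcp_rot: [[0.949, 0.316, -0.002], [0.316, -0.949, -0.001], [-0.002, 0.0, -1.0]]
force: [-0.7, -0.0, -4.0]
opening: 0.0675
finger_force: 30.0
[array([-13.33,  60.7 ,   1.27]), np.float64(0.004)]
```

```bash
python3 -m creep '[[[-0.55,2.5,0],0,1],[[-1.15,5.25,0],0,1],[[-1.15,5.25,0],0,1],[[-1.15,5.25,0],0,1],[[-1.15,5.25,0],0,1],[[-1.15,5.25,0],0,1],[[-1.15,5.25,0],0,1],[[-1.15,5.25,0],0,1],[[-1.15,5.25,0],0,1],[[-1.15,5.25,0],0,1],[[-1.15,5.25,0],0,1],[[-1.2,5.6,0],0,1]]'
python3 -m creep '[[[0,0,0],0,1],[[0,0,0],0,1],[[0,0,0],0,1]]'
python3 -c "
from pl import *
print(tool(T(-.0018,.0325,.078),TA+np.pi/2))
im=arm.capture('top')
cv2.imwrite('pics/top4.png',cv2.resize(im[110:260,360:510,::-1],None,fx=4,fy=4,interpolation=2))
cv2.imwrite('pics/side4.png',cv2.resize(arm.capture('side')[90:230,300:500,::-1],None,fx=4,fy=4,interpolation=2))"
```

```text
t: 35.22
tool_pos: [0.5217, -0.2828, 0.2327]
tcp_rot: [[0.948, 0.318, -0.0], [0.318, -0.948, 0.001], [-0.0, -0.001, -1.0]]
force: [0.8, 1.2, -3.3]
opening: 0.0679
finger_force: 30.0
t: 35.6
tool_pos: [0.5219, -0.2801, 0.2329]
tcp_rot: [[0.949, 0.317, -0.0], [0.317, -0.949, 0.001], [-0.0, -0.001, -1.0]]
force: [0.6, 0.6, -3.4]
opening: 0.0678
finger_force: 30.0
[array([-0.18,  0.28, 15.49]), np.float64(0.005)]
```

View pics/side4.png

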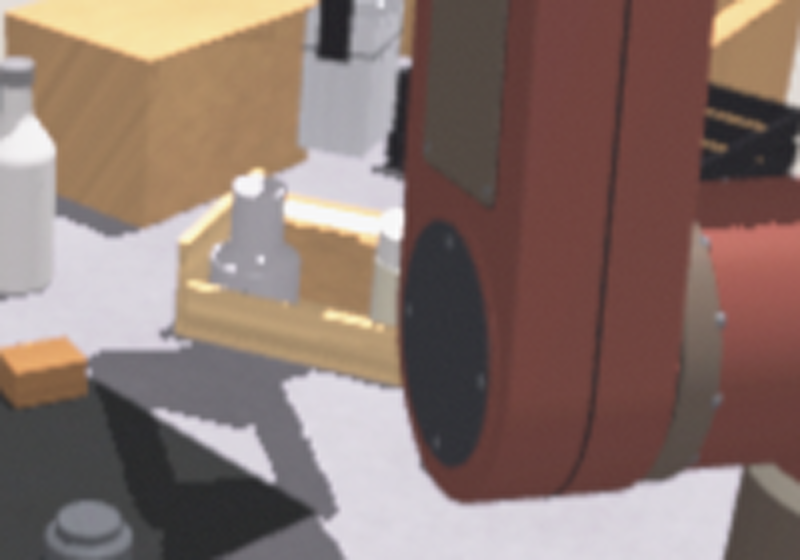

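The tin hangs upright between the die at (250,230) and the jar at (390,265), at (350,100) in the crop. Going down in stages.

```bash
python3 -m creep '[[[-0.15,0.2,2],0,1],[[0,0,2],0,1],[[0,0,0],0,1],[[0,0,0],0,1],[[0,0,0],0,1]]'
python3 -c "
from pl import *
print(tool(T(-.0018,.0325,.078),TA+np.pi/2))"
```

```text
t: 36.33
tool_pos: [0.5216, -0.2842, 0.1939]
tcp_rot: [[0.949, 0.314, 0.001], [0.314, -0.949, -0.001], [0.001, 0.001, -1.0]]
force: [0.2, -0.5, -3.9]
opening: 0.0673
finger_force: 30.0
[array([-0.04, -0.13, 11.59]), np.float64(0.002)]
```

```bash
python3 -m creep '[[[0,-0.08,2],0,1],[[0,0,2],0,1],[[0,0,2],0,1],[[0,0,1.5],0,1],[[0,0,1],0,1],[[0,0,1],0,1],[[0,0,0.8],0,1],[[0,0,0.5],0,1],[[0,0,0.2],0,1],[[0,0,0],0,1],[[0,0,0],0,1]]'
python3 -c "
from pl import *
print(tool(T(-.0018,.0325,.078),TA+np.pi/2))"
```

```text
t: 37.7
tool_pos: [0.5211, -0.2833, 0.0835]
tcp_rot: [[0.949, 0.314, 0.001], [0.314, -0.949, -0.0], [0.0, 0.001, -1.0]]
force: [-0.3, 0.2, -3.4]
opening: 0.068
finger_force: 30.0
[array([-0.02, -0.01,  0.55]), np.float64(0.002)]
```

```bash
python3 -m creep '[[[0,0,0.25],0,1],[[0,0,0.15],0,1],[[0,0,0.1],0,1],[[0,0,0.1],0,1],[[0,0,0],0,1]]'
```

```text
t: 38.33
tool_pos: [0.5209, -0.2831, 0.078]
tcp_rot: [[0.949, 0.314, -0.0], [0.314, -0.949, 0.0], [0.0, -0.0, -1.0]]
force: [-3.4, 1.8, 5.9]
opening: 0.0674
finger_force: 30.0
```

Contact. I'll release, retreat and check.

```bash
python3 -m creep '[[[0,0,0],0,-1],[[0,0,0],0,-1],[[0,0,0],0,-1],[[0,0,-0.5],0,-1],[[0,0,-3],0,-1],[[0,0,-4],0,-1],[[0,0,-5],0,-1],[[0,0,-2],0,-1],[[0,-4,0],0,-1],[[0,-5,0],0,-1],[[0,-5,0],0,-1],[[0,-5,0],0,-1]]'
python3 -m creep '[[[0,-5,0],0,-1],[[0,-5,0],0,-1],[[0,-4,0],0,-1],[[0,0,0],0,-1],[[0,0,0],0,-1]]'
python3 chk.py tin die jar long_carton
python3 -c "
from pl import *
a=cv2.resize(arm.capture('top')[120:250,370:490,::-1],(480,520),interpolation=2);b=cv2.resize(arm.capture('side')[110:210,320:440,::-1],(312,260),interpolation=2)
b=cv2.copyMakeBorder(b,0,260,0,0,0);cv2.imwrite('pics/f5.png',np.hstack([a,b]))"
```

```text
t: 39.83
tool_pos: [0.4601, -0.1012, 0.2212]
tcp_rot: [[0.949, 0.314, -0.001], [0.314, -0.949, 0.001], [-0.001, -0.001, -1.0]]
force: [0.2, 0.7, 0.6]
opening: 0.0873
finger_force: 0.0
t: 40.45
tool_pos: [0.4172, 0.0299, 0.2218]
tcp_rot: [[0.949, 0.315, -0.0], [0.315, -0.949, -0.001], [-0.0, 0.0, -1.0]]
force: [0.4, -0.9, 0.1]
opening: 0.0871
finger_force: 0.0
tin tote coords mm [-3.  32.1] yaw rel 93.6 0.12850098619329386 0.96
die tote coords mm [63.3 32.9] yaw rel 1.6 0.11486729873925307 0.79
jar tote coords mm [-64.8  33.2] yaw rel 3.7 0.07828238486710831 0.93
long_carton tote coords mm [  1.2 -36. ] yaw rel -1.3 0.4080481343929289 0.71
```

View pics/f5.png

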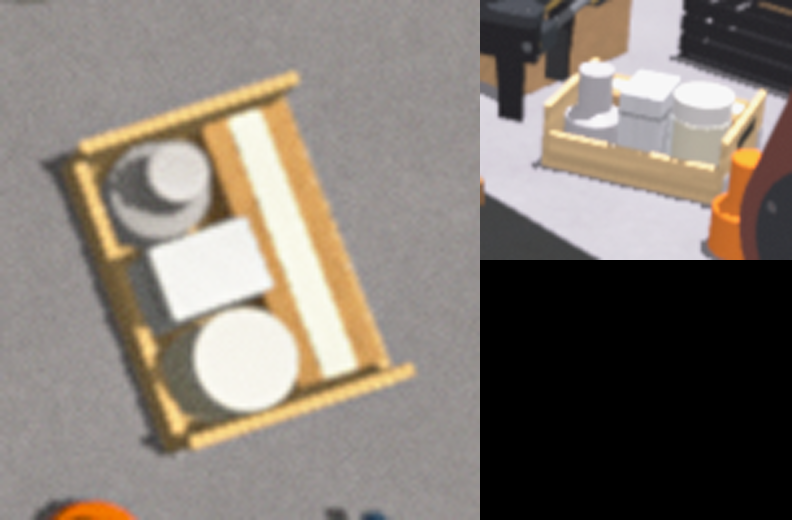

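All four items stand upright and flat, side by side in the tote: die, tin and jar in one row, with the carton beside them. The gripper is clear, so I'll hand it in.

```bash
python3 -c "
from rig import arm
print(arm.close_job())"
```

```text
the job is handed in; nothing more can be done
None
```

The carton, jar, tin and die are packed upright and side by side on the tote's floor, and the job was handed in at about 41 s with no bystander handled; no verdict was returned.

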